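# Plug the flat respirator battery into its charging dock on the welding bench

### The job

Take the battery pack with the yellow top and plug it upright into the empty bay of the orange charging dock, lowering it in (do not drop it) until it sits on the bay's floor, then let go. Leave the grey-topped battery and the red-lidded electrode jar standing where they are.

Things in the scene. Friction and masses are not known exactly. Their poses are not given: they have to be found in the camera images.
- yellow_pack_center (a point): Centre (half-way up) of the battery to charge: an upright block 32 (its x) by 56 (its y) by 100 mm tall (z up), 0.25 kg, black, its top 34 mm yellow; loose on the bench, underside 50 mm below this point. Grip it across the 32 mm (along x) by the yellow top, about 30 mm above this point, to keep the fingers clear of the dock's rim. Fits the bay either way round.
- bay_floor (a point): Centre of the bay's floor in the orange dock (fixed), 8 mm above the bench, z up. The bay is a hole 42 (its x) by 66 mm (its y), open to the top, 35 mm deep; above it lips 12 mm high flare to 54 by 78 mm; outer rim 62 by 86 mm, 47 mm above this point. On +x a low black housing, 34 mm high, to 61 mm out. Battery x goes along bay x; plugged in, its centre is 50 mm above this point.
- grey_pack_center (a point): Centre (half-way up) of another battery of the same shape and size, its top 34 mm grey: already charged, stands loose on the bench, not to be disturbed.
- jar_center (a point): Centre (half-way up) of a closed round jar of electrodes with a red lid, 60 mm across and 90 mm tall, standing loose on the bench, not to be disturbed.
Not all that is in view belongs to the job. What is shaped like the part that bears yellow_pack_center but green or turquoise is not meant. What is meant by the part that bears bay_floor is not white, and is the larger of those in its own colour.

How it is judged (in metres and radians):
On the way:
1. the yellow-topped battery is lowered into the bay while the fingers still hold it (its underside within 25 mm of the bay's floor) (horizontal distance between yellow_pack_center and bay_floor below 0.015 m and z of yellow_pack_center in the frame of bay_floor below 0.075 m and contact force between the fingers and yellow_pack above 0.5 N), for 0.05 s.
At the end, for the whole second after the job is handed in: The yellow-topped battery stands at rest on the bay's floor, released: its centre within 12 mm of the bay's axis and 50 mm (give or take 6 mm) above the floor, upright within 8 degrees, its sides along the bay's within 15 degrees (either way round) (horizontal distance between yellow_pack_center and bay_floor below 0.012 m and z of yellow_pack_center in the frame of bay_floor between 0.044 and 0.056 m and angle between the x axis of yellow_pack_center and the x axis of bay_floor, either way round below 0.26 rad and angle between yellow_pack_center's own z axis and vertical below 0.14 rad and linear speed of yellow_pack below 0.03 m/s); the robot touches nothing.
It fails at once if the grey-topped battery is moved by more than 20 mm or tipped (distance of grey_pack_center from where it was at the start of the episode above 0.02 m or angle between grey_pack_center's own z axis and vertical above 0.3 rad).
It fails at once if the electrode jar is moved by more than 20 mm or tipped (distance of jar_center from where it was at the start of the episode above 0.02 m or angle between jar_center's own z axis and vertical above 0.3 rad).
It also fails if it takes over 43 s, if anything falls off the work surface, if the arm or the gripper's body presses on something with over 40 N, if the wrist force passes 120 N, or if a joint passes its speed limit or range.

### The arm

A 7-joint arm with a two-finger parallel gripper is mounted at the origin on the work surface. World frame = base frame: x ahead of the robot, y to its left, z up, the work surface at z = 0. Lengths are in m, angles in degrees, forces in N, time in s.
With the tool pointing down it reaches from about 0.425 to 0.875 m from the base axis. Payload 8.4 kg.
Tool frame: the origin (TCP) lies on the mounting face of the last link; the fingertips stand 182 mm ahead of it and the grasp point (between the pads) lies 164 mm ahead of it; z points along the fingers, y is the line along which they close (so a half turn about z gives the same grasp; the last joint's range is limited). The gripper opens to 87 mm and grips with 3 to 60 N. Pads are 19 mm wide; open, the fingers measure 117 mm over their backs; the gripper's body (75 mm by 190 mm) begins 51 mm behind the grasp point.
Start: joints at [63.358, 19.091, 2.286, 83.961, -0.768, 76.965, -3.352], TCP at [0.232, -0.607, 0.405] pointing down, gripper open.
Joint ranges: [-147.57, 147.57], [-21.85, 119.76], [-74.77, 79.35], [14.55, 137.4], [-85.83, 265.84], [4.83, 119.75], [-152.11, 152.11]. Speed limits (degrees/s): [127.2, 127.2, 159.86, 159.86, 180, 180, 180].

### API

Orientations are given as a 3x3 rotation matrix whose columns are the frame's x, y, z axes.
In Python, from bench import observe, cams, order gives the robot as it stands. The module is installed in compiled form; this text tells all that it offers.
- The arm moves only by the tool play_rows, never from a script. Its argument "series" is a list of rows, each a list of 5 numbers: the closure, from -1 (fully open) to 1 (shut), then the shift along the tool's x, y, z in mm, then the turn about the tool's z in rad. In form: [[jaw, dx, dy, dz, turn], ...]. A call has 1 to 5 rows; each row shifts and turns the commanded pose from where the row before left it, along the tool's axes as they then stand; what a row does not reach is not made up. A row lasts 1/10 s, in which the tool goes at most 50 mm and 8.59 degrees, less where a joint would pass 70% of its speed; a pose out of reach is approached as far as the arm can. A call is refused whole if a number of a shift passes 50 or a number of a turn 0.15, either way. A call with a gripper value outside its range is refused whole. The fingers move at their own pace and stop on an object; the grip force is fixed at half the most. Time passes only in rows, so rows that do not move let the fingers close. It gives the time, the measured TCP pose, the force, the opening and the grip force at its end, in the units of the state.
- observe(): the state, without advancing time (a new reading comes with each control period).
- cams.read_camera(name): name is "scene" or "top"; returns (picture, depth): 384x512x3 uint8, red, green, blue; 384x512 float32, m along the optical axis (not along the pixel's ray), 0 where there is no reading.
- cams.get_calibration(name): a dict with "fovy" (degrees; the focal length in pixels is half the picture's height over the tangent of half this angle, whatever the lens; pixels are square), "cx", "cy" (the principal point, pixels), "extrinsics" (4x4, takes a point from world to camera coordinates). Camera axes: x right, y down, z forward; pixel columns grow to the right and rows downward; lengths in m; the calibration is good to about 2 mm. A picture is of the moment at which its call begins. get_calibration takes no time and is no camera call.
- order.close_job(): hands the job in; it is judged then, once.
The state is a dict: "t": time; "joints": joint angles; "joint_vel": joint speeds; "joint_torque": joint torques, N m; "eef_pos": TCP position; "orientation": TCP orientation; "contact_force": force on the tool from outside, world axes, zero at the start; "ft_torque": the same for the moment, N m; "width": finger opening in m; "gripper_force": force on a finger pad.
Only numpy, scipy, OpenCV 4.12 (cv2) and the standard library are available. Lean on these libraries where they do the work, as an engineer would, in place of code of your own. Each camera call takes 0.05 s, during which the arm holds its last target. There are 200 camera calls.

## Working session

There is one attempt and no reset: what is moved stays moved. The work goes in short steps, Python scripts to look and compute and a tool call to move; the robot and the scene stay as the last step left them, time stands still between calls to the robot, and variables do not carry over. Pictures are saved under pics/ and viewed, at most 10 in all, crops included, and the job is handed in when it is done.

Besides the shell and the picture viewer there is one more tool, called after "Emit:" as a command line: name --pt "numbers of a row" for each row, then --argument value for the rest. play_rows: Moves the arm, as the interface text tells. Its arguments: {"type":"object","properties":{"series":{"type":"array"}},"required":["series"]}

```bash
mkdir -p pics; cat > h.py <<'E'
import numpy as np, cv2
from bench import observe, cams, order
def cloud(n):
    im,d=cams.read_camera(n); c=cams.get_calibration(n)
    f=im.shape[0]/2/np.tan(np.radians(c["fovy"])/2)
    v,u=np.mgrid[:im.shape[0],:im.shape[1]]
    P=np.stack([(u-c["cx"])*d/f,(v-c["cy"])*d/f,d],-1)
    E=np.array(c["extrinsics"]); W=(P-E[:3,3])@E[:3,:3]
    W[d==0]=np.nan
    return im,W
E
python3 - <<'E'
from h import *
print(observe())
for n in("scene","top"):
    im,W=cloud(n); np.savez(n+"0.npz",im=im,W=W)
    cv2.imwrite(f"pics/{n}0.png",im[:,:,::-1]); print(cams.get_calibration(n))
E
```

```text
{'t': 0.0, 'joints': array([63.35741098, 19.13320559,  2.28376927, 84.01344158, -0.76668829,
       76.96438923, -3.35137324]), 'joint_vel': array([ 0.00996658,  0.00503048,  0.05953312,  0.0449413 , -0.02338203,
       -0.01141613, -0.05747219]), 'joint_torque': array([ 7.80011287e-04, -6.56353211e+01,  1.33568175e+00, -4.03801703e+01,
       -5.97102195e-02,  4.48652613e-02,  1.94999097e-04]), 'eef_pos': array([ 0.23243382, -0.60682808,  0.40382215]), 'orientation': array([[ 9.33834777e-01,  3.57703924e-01, -7.15793439e-04],
       [ 3.57704618e-01, -9.33833562e-01,  1.51141468e-03],
       [-1.27792975e-04, -1.66745421e-03, -9.99998602e-01]]), 'contact_force': array([0.72594384, 0.39111566, 0.13209642]), 'ft_torque': array([0.02245385, 0.03644355, 0.04628847]), 'gripper_force': 0.0, 'width': 0.08713023679766939}
{'fovy': 49.75671633308801, 'cx': 262.9859727041622, 'cy': 190.5062064486543, 'extrinsics': array([[-0.51128163,  0.85929834,  0.01405177,  0.33121117],
       [ 0.7352938 ,  0.44584632, -0.51045479, -0.32974974],
       [-0.44489788, -0.25065398, -0.85978977,  1.21538756],
       [ 0.        ,  0.        ,  0.        ,  1.        ]])}
{'fovy': 51.21630304352403, 'cx': 259.84167962774166, 'cy': 186.13660486941015, 'extrinsics': array([[ 0.02711005, -0.99962417, -0.00407033, -0.07374459],
       [-0.99246923, -0.02642897, -0.11960907,  0.56856739],
       [ 0.11945655,  0.00728229, -0.99281272,  1.00700049],
       [ 0.        ,  0.        ,  0.        ,  1.        ]])}
```

View pics/scene0.png

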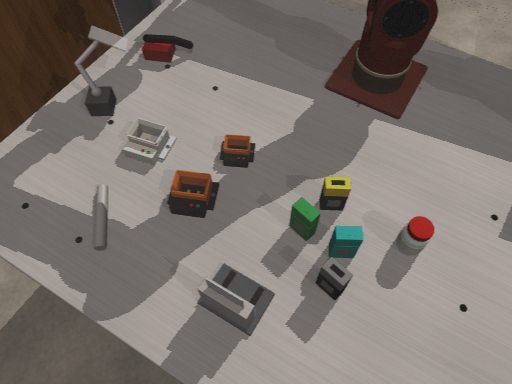

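View pics/top0.png

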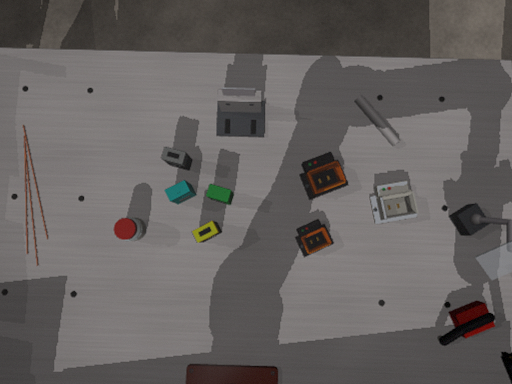

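The scene picture shows the yellow pack at (336,193), the large orange dock at (191,193) and a smaller decoy dock at (237,150). In the top view the yellow pack is at (206,232), the dock at (325,178), the grey pack at (177,158) and the jar at (126,229).

```bash
cat > m.py <<'E'
from h import *
def fit(W,m,zlo,zhi,tag):
    m=m&(W[...,2]>zlo)&(W[...,2]<zhi)
    m=cv2.morphologyEx(m.astype(np.uint8),cv2.MORPH_OPEN,np.ones((2,2)))>0
    P=W[m]; r=cv2.minAreaRect((P[:,:2]*1000).astype(np.float32))
    print(tag,len(P),"med",P.mean(0).round(4),"rect",np.round(r[0],1),np.round(r[1],1),round(r[2],1),"z",np.percentile(P[:,2],[5,50,95]).round(3))
def run(top,scene):
    for n,D in(("top",top),("scene",scene)):
        im,W=D; hsv=cv2.cvtColor(im,cv2.COLOR_RGB2HSV); H,S,V=[hsv[...,i].astype(int) for i in range(3)]
        v,u=np.mgrid[:384,:512]
        box=lambda c,r:(abs(u-c[0])<r)&(abs(v-c[1])<r)
        c=dict(y=(206,232),d=(325,178),g=(177,158),j=(126,229)) if n=="top" else dict(y=(336,193),d=(191,193),g=(335,278),j=(420,230))
        fit(W,box(c["y"],25)&(H>20)&(H<35)&(S>120),.09,.12,n+" yellow")
        fit(W,box(c["d"],30)&(H<16)&(S>120),.047,.065,n+" dockrim")
        fit(W,box(c["d"],35),.036,.065,n+" dockall")
        fit(W,box(c["g"],18),.09,.12,n+" grey")
        fit(W,box(c["j"],18)&(S>120),.08,.11,n+" jar")
E
python3 - <<'E'
from m import *
L=lambda n:(lambda z:(z["im"],z["W"]))(np.load(n+"0.npz"))
T,S=L("top"),L("scene"); run(T,S)
# bench check
for c in[(260,300),(150,300),(300,120)]: print(T[1][c[1],c[0]])
im=np.hstack([cv2.resize(T[0][140:220,285:365],(480,480),interpolation=2),cv2.resize(T[0][210:260,180:230],(300,300)).repeat(1,0) if 0 else cv2.resize(S[0][155:235,150:230],(320,480),interpolation=2)])
cv2.imwrite("pics/c.png",im[:,:,::-1])
E
```

```text
top yellow 249 med [nan nan nan] rect [447.9  69.2] [28.5 53.3] 28.7 z [nan nan nan]
top dockrim 294 med [nan nan nan] rect [ 595.6 -233.9] [83.4 59.4] 108.6 z [nan nan nan]
top dockall 416 med [nan nan nan] rect [ 596.2 -233.4] [57.3 98.7] 21.2 z [nan nan nan]
top grey 307 med [0.6301 0.1543 0.0987] rect [631.8 156. ] [53.1 30.6] 75.9 z [0.084 0.1   0.104]
top jar 362 med [nan nan nan] rect [449.5 265.4] [47.6 48.1] 26.7 z [nan nan nan]
scene yellow 305 med [nan nan nan] rect [424.9  84.6] [ 51.4 120.6] 69.4 z [nan nan nan]
scene dockrim 311 med [ 0.5924 -0.2285  0.0491] rect [ 586.  -230.4] [87.5 80.4] 23.0 z [0.041 0.05  0.056]
scene dockall 590 med [nan nan nan] rect [ 596.5 -226.5] [107.9  82.2] 24.7 z [nan nan nan]
scene grey 471 med [nan nan nan] rect [617.9 161.1] [50.3 70. ] 77.6 z [nan nan nan]
scene jar 490 med [0.4543 0.2714 0.0865] rect [429.4 286.2] [ 48.5 111.2] 56.3 z [0.077 0.09  0.093]
[ 0.27661532 -0.06667437 -0.00192531]
[0.26913984 0.21875461 0.00091253]
[ 7.59447288e-01 -1.63080395e-01  6.54343577e-04]
```

View pics/c.png

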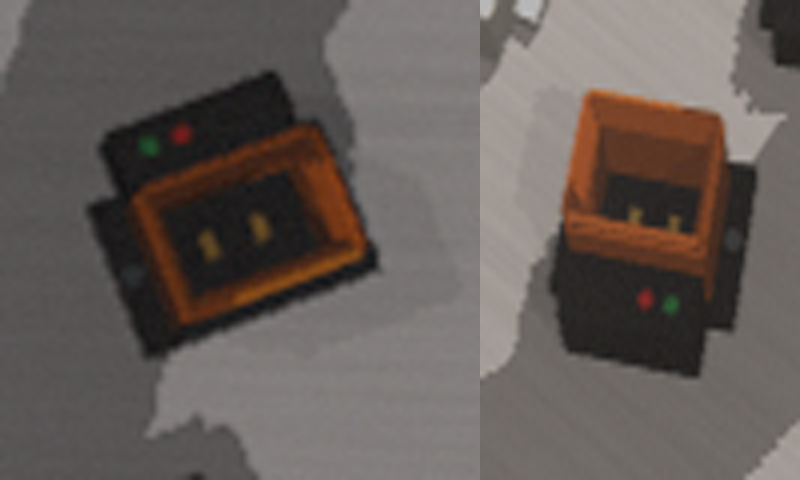

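```bash
cat > f.py <<'E'
from h import *
from scipy.optimize import minimize
def proj(n,P):
    c=cams.get_calibration(n);E=np.array(c["extrinsics"]);f=192/np.tan(np.radians(c["fovy"])/2)
    Q=P@E[:3,:3].T+E[:3,3]; return np.c_[f*Q[:,0]/Q[:,2]+c["cx"],f*Q[:,1]/Q[:,2]+c["cy"]]
def hull(n,x,y,a,zt,zb,sx,sy):
    k=np.array([(i*sx/2,j*sy/2) for i in(-1,1) for j in(-1,1)]); c,s=np.cos(a),np.sin(a)
    xy=k@np.array([[c,s],[-s,c]])+[x,y]
    P=np.r_[np.c_[xy,np.full(4,zt)],np.c_[xy,np.full(4,zb)]]
    return cv2.convexHull(proj(n,P).astype(np.float32))
def render(h,K=8):
    m=np.zeros((384,512),np.uint8); cv2.fillConvexPoly(m,np.round((h+.5)*256*1).astype(np.int32)-128,255,cv2.LINE_AA,8); return m/255.
def mask(im,lo,hi,c,r):
    hsv=cv2.cvtColor(im,cv2.COLOR_RGB2HSV); H,S,V=[hsv[...,i].astype(int) for i in range(3)]
    v,u=np.mgrid[:384,:512]
    m=((H>=lo)&(H<=hi)&(S>110)&(V>50)&(abs(u-c[0])<r)&(abs(v-c[1])<r)).astype(np.uint8)
    cs,_=cv2.findContours(m,cv2.RETR_EXTERNAL,cv2.CHAIN_APPROX_NONE); h=cv2.convexHull(max(cs,key=cv2.contourArea))
    o=np.zeros_like(m); cv2.fillConvexPoly(o,h,1); return o.astype(float)
def fitbox(ims,lo,hi,cs,r,x0,zt,zb,sx,sy,names=("top","scene")):
    M={n:mask(ims[n],lo,hi,cs[n],r) for n in names}
    def cost(p): return sum(abs(render(hull(n,p[0],p[1],p[2],zt,p[3+i],sx,sy))-M[n]).sum() for i,n in enumerate(names))
    p0=np.r_[x0,[zb]*len(names)]; sim=np.vstack([p0]+[p0+np.eye(len(p0))[i]*[.008,.008,.12,.01,.01][i] for i in range(len(p0))])
    r=minimize(cost,p0,method="Nelder-Mead",options=dict(initial_simplex=sim,xatol=1e-5,fatol=.01,maxiter=800))
    print(names,(r.x*1000).round(1)," yaw",np.degrees(r.x[2]).round(1),"cost",round(r.fun,1),[M[n].sum() for n in names]); return r.x
E
python3 - <<'E'
from f import *
ims={n:np.load(n+"0.npz")["im"] for n in("top","scene")}
for nm in(("top","scene"),("top",),("scene",)):
    fitbox(ims,20,35,dict(top=(206,232),scene=(336,193)),25,[.448,.069,np.radians(27)],.1,.066,.032,.056,nm)
    fitbox(ims,0,16,dict(top=(325,178),scene=(191,193)),30,[.596,-.234,np.radians(21)],.055,.03,.062,.086,nm)
for n in("top","scene"):
    W=np.load(n+"0.npz")["W"]
    m=mask(ims[n],20,35,dict(top=(206,232),scene=(336,193))[n],25)>0; P=W[m]; P=P[abs(P[:,2]-.1)<.008]
    print(n,"yellow",np.median(P,0),cv2.minAreaRect((P[:,:2]*1000).astype(np.float32)))
    m=mask(ims[n],0,16,dict(top=(325,178),scene=(191,193))[n],30)>0; P=W[m]; P=P[abs(P[:,2]-.055)<.006]
    print(n,"dock",cv2.minAreaRect((P[:,:2]*1000).astype(np.float32)))
E
```

```text
('top', 'scene') [450.2  71.2 482.4  69.9  71.1]  yaw 27.6 cost 114.0 [np.float64(355.0), np.float64(516.0)]
('top', 'scene') [ 596.8 -226.1  361.6   54.5   25.9]  yaw 20.7 cost 171.4 [np.float64(879.0), np.float64(1151.0)]
('top',) [449.1  69.5 506.2  99.8]  yaw 29.0 cost 26.5 [np.float64(355.0)]
('top',) [ 596.7 -227.2  394.9   53.5]  yaw 22.6 cost 44.2 [np.float64(879.0)]
('scene',) [452.9  72.3 525.4  75.6]  yaw 30.1 cost 44.6 [np.float64(516.0)]
('scene',) [ 598.3 -223.9  316.5   30.1]  yaw 18.1 cost 93.1 [np.float64(1151.0)]
top yellow [0.44919154 0.07122998 0.1008525 ] ((449.1064147949219, 71.22950744628906), (31.38072967529297, 55.32221603393555), 27.96836280822754)
top dock ((596.0047607421875, -226.955810546875), (60.96168899536133, 85.9974365234375), 22.519094467163086)
scene yellow [0.45393063 0.07228994 0.10069564] ((451.3410949707031, 71.36302947998047), (32.971923828125, 56.383052825927734), 27.95603370666504)
scene dock ((597.999755859375, -227.62759399414062), (63.230987548828125, 84.75787353515625), 22.972463607788086)
```

```bash
cat > plan.py <<'E'
import sys
from h import *
# usage: plan.py jaw step_mm x y z yaw [x y z yaw ...]  (grasp target mm, tool x yaw deg)
o=observe(); R=o["orientation"]; p=o["eef_pos"]*1000; psi=np.degrees(np.arctan2(R[1,0],R[0,0]))
print("t",o["t"],"tcp",p.round(1),"yaw",psi.round(2),"tilt",np.degrees(np.arccos(-R[2,2])).round(2),"w",round(o["width"]*1000,1),"F",o["contact_force"].round(1),"q",o["joints"].round(0))
a=list(map(float,sys.argv[1:])); jaw,step=a[:2]; rows=[]
for x,y,z,yw in np.reshape(a[2:],(-1,4)):
    n=max(1,int(np.ceil(max(np.linalg.norm([x-p[0],y-p[1],z-p[2]])/step,abs(yw-psi)/7))))
    for k in range(n):
        d=(np.array([x,y,z])-p)/(n-k); t=round(-np.radians(yw-psi)/(n-k),3); c,s=np.cos(np.radians(psi)),np.sin(np.radians(psi))
        T=np.array([[c,s,0],[s,-c,0],[0,0,-1]]); b=np.round(T.T@d,0 if n-k>1 else 1); p=p+T@b; psi-=np.degrees(t)
        rows.append([jaw,*b.tolist(),t])
for i in range(0,len(rows),5): print(rows[i:i+5])
E
python3 plan.py -1 42 480 -260 405 60 450.5 71.2 405 118 450.5 71.2 300 118
```

```text
t 0.1 tcp [ 232.4 -606.9  403.9] yaw 20.95 tilt 0.09 w 86.8 F [ 0.2 -1.4 -0.2] q [63. 19.  2. 84. -1. 77. -3.]
[[-1.0, 32.0, -21.0, -0.0, np.float64(-0.062)], [-1.0, 34.0, -19.0, -0.0, np.float64(-0.062)], [-1.0, 35.0, -17.0, -0.0, np.float64(-0.062)], [-1.0, 36.0, -15.0, -0.0, np.float64(-0.062)], [-1.0, 36.0, -13.0, -0.0, np.float64(-0.062)]]
[[-1.0, 37.0, -11.0, -0.0, np.float64(-0.062)], [-1.0, 38.0, -8.0, -0.0, np.float64(-0.062)], [-1.0, 38.0, -6.0, -0.0, np.float64(-0.062)], [-1.0, 39.0, -4.0, -0.0, np.float64(-0.062)], [-1.0, 39.0, -1.0, -1.0, np.float64(-0.062)]]
[[-1.0, 38.6, 1.5, -0.1, np.float64(-0.062)], [-1.0, 30.0, -21.0, 0.0, np.float64(-0.112)], [-1.0, 32.0, -18.0, 0.0, np.float64(-0.112)], [-1.0, 34.0, -14.0, 0.0, np.float64(-0.113)], [-1.0, 36.0, -10.0, 0.0, np.float64(-0.112)]]
[[-1.0, 37.0, -6.0, 0.0, np.float64(-0.113)], [-1.0, 37.0, -2.0, 0.0, np.float64(-0.112)], [-1.0, 37.0, 2.0, 0.0, np.float64(-0.113)], [-1.0, 36.0, 7.0, 0.0, np.float64(-0.112)], [-1.0, 35.3, 10.5, 0.0, np.float64(-0.113)]]
[[-1.0, 0.0, 0.0, 35.0, np.float64(0.0)], [-1.0, 0.0, 0.0, 35.0, np.float64(0.0)], [-1.0, 0.0, 0.0, 35.0, np.float64(0.0)]]
```

Emit:
play_rows --pt "-1 32 -21 0 -0.062" --pt "-1 34 -19 0 -0.062" --pt "-1 35 -17 0 -0.062" --pt "-1 36 -15 0 -0.062" --pt "-1 36 -13 0 -0.062"

```text
t: 0.6
eef_pos: [0.3463, -0.4485, 0.4044]
orientation: [[0.779, 0.628, -0.0], [0.628, -0.779, 0.0], [-0.0, -0.001, -1.0]]
contact_force: [0.6, -0.3, 1.6]
width: 0.0867
gripper_force: 0.0
```

Emit:
play_rows --pt "-1 37 -11 0 -0.062" --pt "-1 38 -8 0 -0.062" --pt "-1 38 -6 0 -0.062" --pt "-1 39 -4 0 -0.062" --pt "-1 39 -1 0 -0.062"

```text
t: 1.1
eef_pos: [0.4581, -0.29, 0.4046]
orientation: [[0.55, 0.835, -0.0], [0.835, -0.55, 0.0], [-0.0, -0.0, -1.0]]
contact_force: [0.5, 0.1, 1.3]
width: 0.0872
gripper_force: 0.0
```

Turn sign confirmed; path as planned.

Emit:
play_rows --pt "-1 38.6 1.5 0 -0.062" --pt "-1 30 -21 0 -0.112" --pt "-1 32 -18 0 -0.112" --pt "-1 34 -14 0 -0.113" --pt "-1 36 -10 0 -0.112"

```text
t: 1.6
eef_pos: [0.4662, -0.1119, 0.4044]
orientation: [[0.069, 0.998, -0.001], [0.998, -0.069, 0.0], [-0.0, -0.001, -1.0]]
contact_force: [0.4, 0.5, -0.3]
width: 0.087
gripper_force: 0.0
```

Emit:
play_rows --pt "-1 37 -6 0 -0.113" --pt "-1 37 -2 0 -0.112" --pt "-1 37 2 0 -0.113" --pt "-1 36 7 0 -0.112" --pt "-1 35.3 10.5 0 -0.113"

```text
t: 2.1
eef_pos: [0.45, 0.0725, 0.4046]
orientation: [[-0.474, 0.881, -0.0], [0.881, 0.474, -0.0], [-0.0, -0.0, -1.0]]
contact_force: [1.0, -0.7, -0.3]
width: 0.0872
gripper_force: 0.0
```

Emit:
play_rows --pt "-1 0 0 35 0" --pt "-1 0 0 35 0" --pt "-1 0 0 0 0"

```text
t: 2.4
eef_pos: [0.4487, 0.0708, 0.331]
orientation: [[-0.47, 0.882, -0.007], [0.882, 0.47, -0.0], [0.003, -0.006, -1.0]]
contact_force: [-0.6, 0.3, 0.9]
width: 0.0869
gripper_force: 0.0
```

```bash
python3 plan.py -1 20 450.5 71.2 244 118
python3 - <<'E'
from h import *
for n in("top","scene"):
    im,_=cloud(n); c=(206,232) if n=="top" else (336,193)
    cv2.imwrite(f"pics/{n}1.png",cv2.resize(im[c[1]-60:c[1]+60,c[0]-60:c[0]+60,::-1],(400,400)))
cv2.imwrite("pics/b1.png",np.hstack([cv2.imread("pics/top1.png"),cv2.imread("pics/scene1.png")]))
E
```

```text
t 2.4 tcp [448.7  70.8 331. ] yaw 118.06 tilt 0.41 w 86.9 F [-0.6  0.3  0.9] q [ 23.   2. -37. 114.   1.  65.  13.]
[[-1.0, -0.0, 0.0, 17.0, np.float64(0.0)], [-1.0, -0.0, 0.0, 18.0, np.float64(0.0)], [-1.0, -0.0, 1.0, 17.0, np.float64(0.0)], [-1.0, -0.0, 0.0, 18.0, np.float64(0.001)], [-1.0, -0.5, 0.7, 17.0, np.float64(0.0)]]
```

View pics/b1.png

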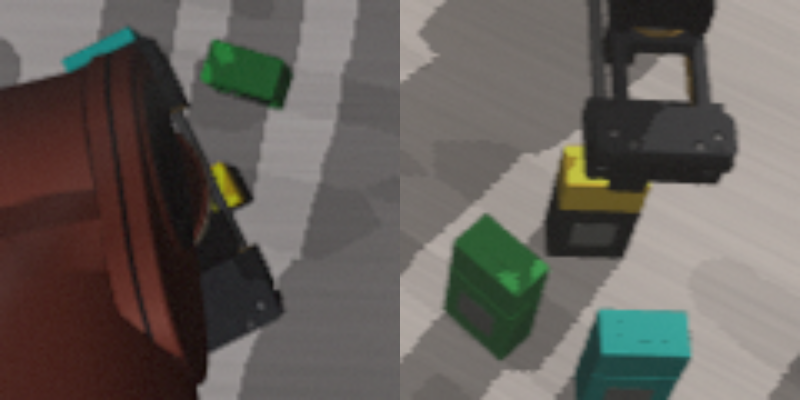

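The picture shows the gripper above the yellow pack, its fingers straddling it, with the green and turquoise decoys clear of the finger paths.

Emit:
play_rows --pt "-1 0 0 17 0" --pt "-1 0 1 18 0" --pt "-1 0 0 17 0" --pt "-1 0 0 0 0"

```text
t: 2.9
eef_pos: [0.4515, 0.0712, 0.2829]
orientation: [[-0.469, 0.883, -0.001], [0.883, 0.469, 0.0], [0.0, -0.001, -1.0]]
contact_force: [0.3, -0.3, 0.3]
width: 0.0869
gripper_force: 0.0
```

```bash
python3 plan.py -1 20 450.5 71.2 244 118
```

```text
t 2.9 tcp [451.5  71.2 282.9] yaw 117.97 tilt 0.05 w 86.9 F [ 0.3 -0.3  0.3] q [ 22.   5. -37. 117.   4.  59.  10.]
[[-1.0, 0.0, -0.0, 19.0, np.float64(-0.0)], [-1.0, 0.5, -0.9, 19.9, np.float64(-0.0)]]
```

Emit:
play_rows --pt "-1 0 -1 19 0" --pt "-1 0 0 19 0" --pt "-1 0 0 0 0" --pt "0.4 0 0 0 0" --pt "0.4 0 0 0 0"

```text
t: 3.4
eef_pos: [0.4513, 0.0712, 0.2465]
orientation: [[-0.47, 0.883, 0.002], [0.883, 0.47, 0.0], [-0.001, 0.002, -1.0]]
contact_force: [0.2, 0.1, -0.0]
width: 0.0777
gripper_force: 0.0
```

Emit:
play_rows --pt "1 0 0 0 0" --pt "1 0 0 0 0" --pt "1 0 0 0 0" --pt "1 0 0 0 0" --pt "1 0 0 0 0"

```text
t: 3.9
eef_pos: [0.4505, 0.0711, 0.2448]
orientation: [[-0.47, 0.883, -0.0], [0.883, 0.47, 0.0], [0.0, -0.0, -1.0]]
contact_force: [-0.2, 0.4, -0.5]
width: 0.0391
gripper_force: 0.0
```

Emit:
play_rows --pt "1 0 0 0 0" --pt "1 0 0 0 0" --pt "1 0 0 0 0" --pt "1 0 0 0 0"

```text
t: 4.3
eef_pos: [0.4505, 0.0711, 0.2447]
orientation: [[-0.47, 0.883, -0.0], [0.883, 0.47, 0.0], [0.0, -0.0, -1.0]]
contact_force: [-0.5, 0.9, 1.0]
width: 0.0317
gripper_force: 29.8
```

Emit:
play_rows --pt "1 0 0 -10 0" --pt "1 0 0 -25 0" --pt "1 0 0 -30 0" --pt "1 0 0 -30 0" --pt "1 0 0 -30 0"

```text
t: 4.8
eef_pos: [0.4501, 0.0712, 0.3715]
orientation: [[-0.47, 0.883, -0.0], [0.883, 0.47, 0.0], [0.0, 0.0, -1.0]]
contact_force: [0.0, -0.0, -1.8]
width: 0.0314
gripper_force: 29.8
```

Emit:
play_rows --pt "1 0 0 -25 0" --pt "1 0 0 -10 0" --pt "1 0 0 0 0"

```text
t: 5.1
eef_pos: [0.4507, 0.0713, 0.4059]
orientation: [[-0.47, 0.883, 0.002], [0.883, 0.47, -0.0], [-0.001, 0.002, -1.0]]
contact_force: [0.5, -0.7, -1.7]
width: 0.032
gripper_force: 29.8
```

```bash
python3 plan.py 1 30 597 -227 405 112.7
```

```text
t 5.1 tcp [450.7  71.3 405.9] yaw 118.02 tilt 0.13 w 32.0 F [ 0.5 -0.7 -1.7] q [ 24.  -2. -37. 108.  -1.  74.  15.]
[[1.0, -28.0, -1.0, 0.0, np.float64(0.008)], [1.0, -28.0, -1.0, 0.0, np.float64(0.008)], [1.0, -28.0, -0.0, 0.0, np.float64(0.008)], [1.0, -28.0, -0.0, 0.0, np.float64(0.008)], [1.0, -28.0, -0.0, 0.0, np.float64(0.008)]]
[[1.0, -27.0, 0.0, 0.0, np.float64(0.008)], [1.0, -28.0, 0.0, 0.0, np.float64(0.007)], [1.0, -27.0, 1.0, 0.0, np.float64(0.008)], [1.0, -28.0, 1.0, 0.0, np.float64(0.007)], [1.0, -27.0, 1.0, 0.0, np.float64(0.008)]]
[[1.0, -28.0, 1.0, 0.0, np.float64(0.007)], [1.0, -27.1, 1.4, 0.9, np.float64(0.008)]]
```

Emit:
play_rows --pt "1 -15 -1 0 0.008" --pt "1 -28 -1 0 0.008" --pt "1 -28 0 0 0.008" --pt "1 -28 0 0 0.008" --pt "1 -28 0 0 0.008"

```text
t: 5.6
eef_pos: [0.5067, -0.0452, 0.403]
orientation: [[-0.433, 0.901, -0.003], [0.901, 0.433, 0.0], [0.001, -0.002, -1.0]]
contact_force: [1.0, 0.4, -1.8]
width: 0.0315
gripper_force: 29.8
```

Emit:
play_rows --pt "1 -28 0 0 0.008" --pt "1 -28 0 0 0.008" --pt "1 -28 0 0 0.008" --pt "1 -28 1 0 0.008" --pt "1 -28 1 0 0.008"

```text
t: 6.1
eef_pos: [0.5673, -0.1716, 0.4031]
orientation: [[-0.397, 0.918, -0.002], [0.918, 0.397, 0.0], [0.001, -0.002, -1.0]]
contact_force: [0.6, 1.0, -2.0]
width: 0.0319
gripper_force: 29.8
```

Emit:
play_rows --pt "1 -28 1 0 0.008" --pt "1 -20 1 0 0.008" --pt "1 -12 1 0 0" --pt "1 0 0 0 0" --pt "1 0 0 0 0"

```text
t: 6.6
eef_pos: [0.5932, -0.2227, 0.4041]
orientation: [[-0.384, 0.924, -0.001], [0.924, 0.384, 0.001], [0.001, -0.001, -1.0]]
contact_force: [-0.4, 0.6, -1.4]
width: 0.0315
gripper_force: 29.8
```

```bash
python3 plan.py 1 30 597 -227 330 112.7
python3 - <<'E'
from f import *
ims={}
for n in("top","scene"):
    im,W=cloud(n); ims[n]=im
    cv2.imwrite(f"pics/{n}2.png",im[:,:,::-1])
cv2.imwrite("pics/b2.png",np.hstack([cv2.resize(ims["top"][100:240,255:395],(400,400)),cv2.resize(ims["scene"][90:230,120:260],(400,400))])[:,:,::-1])
E
```

```text
t 6.6 tcp [ 593.2 -222.7  404.1] yaw 112.55 tilt 0.09 w 31.5 F [-0.4  0.6 -1.4] q [ 35.  19. -24.  85.   8.  77.  33.]
[[1.0, -2.0, 1.0, 25.0, np.float64(-0.001)], [1.0, -2.0, 0.0, 25.0, np.float64(-0.001)], [1.0, -1.4, 0.8, 24.1, np.float64(-0.001)]]
```

View pics/b2.png

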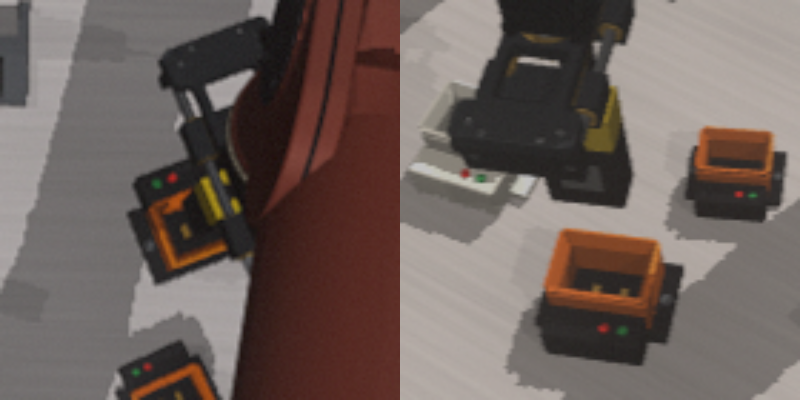

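The view shows the pack held upright over the large orange dock, seen offset only by parallax.

Emit:
play_rows --pt "1 -2 1 25 0" --pt "1 -2 1 30 0" --pt "1 -1.4 0 25 0" --pt "1 0 0 10 0" --pt "1 0 0 0 0"

```text
t: 7.2
eef_pos: [0.5967, -0.2267, 0.3137]
orientation: [[-0.384, 0.923, -0.002], [0.923, 0.384, 0.001], [0.002, -0.002, -1.0]]
contact_force: [-0.1, 0.8, -1.7]
width: 0.0325
gripper_force: 29.8
```

```bash
python3 plan.py 1 15 597 -227 275 112.7
python3 - <<'E'
from f import *
o=observe(); g=o["eef_pos"]
ims={}; L={"top":(325,178),"scene":(191,180)}
for n in("top","scene"):
    im,W=cloud(n); im=im.copy(); c=L[n]; s=6
    b=cv2.resize(im[c[1]-33:c[1]+33,c[0]-33:c[0]+33],None,fx=s,fy=s,interpolation=cv2.INTER_CUBIC)
    for (z,sx,sy,col) in((.055,.062,.086,(0,255,255)),(.055,.054,.078,(255,255,255))):
        k=np.array([(-sx/2,-sy/2),(sx/2,-sy/2),(sx/2,sy/2),(-sx/2,sy/2)]); a=np.radians(22.7)
        P=np.c_[k@np.array([[np.cos(a),np.sin(a)],[-np.sin(a),np.cos(a)]])+[.597,-.227],np.full(4,z)]
        q=(proj(n,P)-c+33.5)*s; cv2.polylines(b,[q.astype(np.int32)],True,col,1)
    ims[n]=b
cv2.imwrite("pics/b3.png",np.hstack([ims["top"],ims["scene"]])[:,:,::-1])
E
```

```text
t 7.2 tcp [ 596.7 -226.7  313.7] yaw 112.58 tilt 0.14 w 32.5 F [-0.1  0.8 -1.7] q [ 35.  23. -23.  91.   9.  68.  32.]
[[1.0, -0.0, 0.0, 13.0, np.float64(-0.001)], [1.0, -0.0, 0.0, 13.0, np.float64(-0.001)], [1.0, -0.4, 0.1, 12.7, np.float64(-0.0)]]
```

View pics/b3.png

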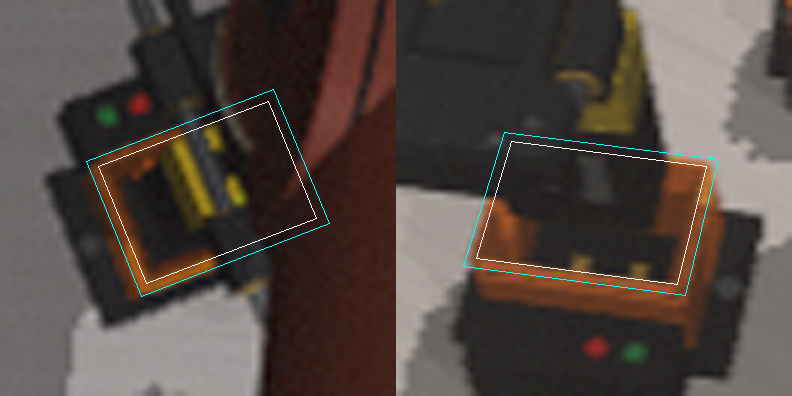

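The rim overlay matches the dock in both views within about 2 mm, and the pack is just above it. I'll descend in steps, watching the force.

Emit:
play_rows --pt "1 -0.4 0 8 0" --pt "1 0 0 8 0" --pt "1 0 0 8 0" --pt "1 0 0 0 0"

```text
t: 7.7
eef_pos: [0.5968, -0.2278, 0.2892]
orientation: [[-0.383, 0.924, -0.002], [0.924, 0.383, 0.001], [0.002, -0.002, -1.0]]
contact_force: [-1.2, 0.6, -1.8]
width: 0.0318
gripper_force: 29.8
```

Emit:
play_rows --pt "1 0 0 8 0" --pt "1 0 0 6 0" --pt "1 0 0 4 0" --pt "1 0 0 0 0"

```text
t: 8.1
eef_pos: [0.5971, -0.2278, 0.2719]
orientation: [[-0.383, 0.924, -0.001], [0.924, 0.383, 0.0], [0.001, -0.001, -1.0]]
contact_force: [-0.6, -0.0, -2.0]
width: 0.032
gripper_force: 29.8
```

Emit:
play_rows --pt "1 0 0 6 0" --pt "1 0 0 5 0" --pt "1 0 0 4 0" --pt "1 0 0 0 0"

```text
t: 8.5
eef_pos: [0.5971, -0.2278, 0.2569]
orientation: [[-0.383, 0.924, -0.001], [0.924, 0.383, 0.0], [0.001, -0.001, -1.0]]
contact_force: [-0.0, 0.8, -2.0]
width: 0.0319
gripper_force: 29.8
```

Emit:
play_rows --pt "1 0 0 1 0" --pt "1 0 0 1 0" --pt "1 0 0 1 0" --pt "1 0 0 0 0"

```text
t: 8.9
eef_pos: [0.5973, -0.2278, 0.2547]
orientation: [[-0.383, 0.924, -0.0], [0.924, 0.383, 0.0], [0.0, 0.0, -1.0]]
contact_force: [-0.2, -0.5, -1.3]
width: 0.0317
gripper_force: 29.8
```

Emit:
play_rows --pt "1 0 0 1 0" --pt "1 0 0 1 0" --pt "1 0 0 0 0"

```text
t: 9.2
eef_pos: [0.5974, -0.2278, 0.2529]
orientation: [[-0.383, 0.924, 0.0], [0.924, 0.383, -0.0], [-0.0, 0.0, -1.0]]
contact_force: [-0.3, 1.7, -1.1]
width: 0.0315
gripper_force: 29.8
```

Emit:
play_rows --pt "1 0 0 0.7 0" --pt "1 0 0 0.7 0" --pt "1 0 0 0 0"

```text
t: 9.5
eef_pos: [0.5975, -0.2278, 0.2528]
orientation: [[-0.383, 0.924, 0.0], [0.924, 0.383, -0.001], [-0.001, 0.0, -1.0]]
contact_force: [-4.5, 1.2, 9.8]
width: 0.0319
gripper_force: 29.9
```

Seated (z stopped at 0.2528, force +10 N). Releasing and retreating.

Emit:
play_rows --pt "0.5 0 0 0 0" --pt "-0.2 0 0 0 0" --pt "-1 0 0 0 0" --pt "-1 0 0 0 0" --pt "-1 0 0 0 0"

```text
t: 10.0
eef_pos: [0.5973, -0.2278, 0.2512]
orientation: [[-0.383, 0.924, -0.0], [0.924, 0.383, 0.0], [0.0, -0.0, -1.0]]
contact_force: [-0.1, -0.1, -0.5]
width: 0.0563
gripper_force: 0.0
```

Emit:
play_rows --pt "-1 0 0 0 0" --pt "-1 0 0 0 0" --pt "-1 0 0 -10 0" --pt "-1 0 0 -20 0" --pt "-1 0 0 -30 0"

```text
t: 10.5
eef_pos: [0.5968, -0.2277, 0.3112]
orientation: [[-0.383, 0.924, -0.002], [0.924, 0.383, 0.001], [0.002, -0.002, -1.0]]
contact_force: [0.3, 0.2, 0.5]
width: 0.086
gripper_force: 0.0
```

Emit:
play_rows --pt "-1 0 0 -40 0" --pt "-1 0 0 -40 0" --pt "-1 40 0 -20 0" --pt "-1 40 0 0 0" --pt "-1 40 0 0 0"

```text
t: 11.0
eef_pos: [0.5508, -0.1156, 0.4131]
orientation: [[-0.383, 0.924, 0.002], [0.924, 0.383, -0.001], [-0.001, 0.002, -1.0]]
contact_force: [-0.9, 0.4, -0.0]
width: 0.0871
gripper_force: 0.0
```

Emit:
play_rows --pt "-1 40 0 0 0" --pt "-1 40 0 0 0" --pt "-1 20 0 0 0" --pt "-1 0 0 0 0" --pt "-1 0 0 0 0"

```text
t: 11.5
eef_pos: [0.5132, -0.0251, 0.412]
orientation: [[-0.383, 0.924, 0.001], [0.924, 0.383, -0.001], [-0.001, 0.001, -1.0]]
contact_force: [-1.2, 0.2, 0.4]
width: 0.0875
gripper_force: 0.0
```

```bash
python3 - <<'E'
from f import *
ims={}
for n in("top","scene"):
    im,W=cloud(n); ims[n]=im
    hsv=cv2.cvtColor(im,cv2.COLOR_RGB2HSV).astype(int); m=(hsv[...,0]>20)&(hsv[...,0]<35)&(hsv[...,1]>120)
    P=W[m]; P=P[(abs(P[:,2]-.108)<.008)&(abs(P[:,0]-.597)<.06)]
    if len(P)>5: print(n,len(P),np.median(P,0).round(3),cv2.minAreaRect((P[:,:2]*1000).astype(np.float32)))
print(observe()["contact_force"],observe()["t"])
cv2.imwrite("pics/b4.png",np.hstack([cv2.resize(ims["top"][100:260,100:400],(400,214)),cv2.resize(ims["scene"][90:304,120:434],(400,273))[:214]])[:,:,::-1])
E
```

```text
top 262 [ 0.594 -0.225  0.108] ((595.6801147460938, -227.0657501220703), (31.8897705078125, 56.47385025024414), 23.44630241394043)
scene 286 [ 0.601 -0.223  0.108] ((597.6431274414062, -226.0684356689453), (34.80097961425781, 52.928466796875), 23.610837936401367)
[ 0.40355796  0.89819011 -0.42095276] 11.6
```

View pics/b4.png

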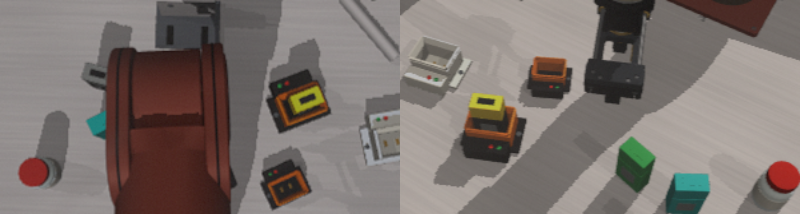

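The pack stands upright in the bay, top at z=0.108 (exactly seated), centred within 2 mm; the gripper is clear.

```bash
python3 -c "
from bench import order
print(order.close_job())"
```

```text
the job is handed in; nothing more can be done
None
```

The yellow-topped battery is seated upright on the floor of the orange dock's bay, released and centred to about 2 mm. The arm is clear, the robot never came near the grey battery or the jar, and the job is handed in at 11.6 s.

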